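# Show on camera which specimen goes into which tray

## Task

Start the bench camera by pressing the record button on the grey control box fully down and letting it go. Then show where the loose specimen belongs: point with the fingertips at the middle of the rectangular specimen from about two centimetres above it and hold still for two full seconds, then point in the same way at the middle of the one empty tray, and finish there, still pointing. Do not touch or shift any specimen, tray or other loose thing, and pick nothing up.

Things in the scene. Friction and masses are not known exactly. Their poses are not given: they have to be found in the camera images.
- record_button (a joint): travel of the record button, m: 0 released, 0.006 fully down (downwards). Sprung, about 5 N at full travel; comes back up when let go. It counts as pressed beyond 0.004
- record_button_top (a point): centre of the top face of the record button: a round white cap, 32 mm diameter, in a black housing in the middle of the grey control box; it is pressed straight down
- control_box: fixed grey box, 90 (x) x 120 (y) x 36 mm high, on the left of the work area, with the record button in the middle of its top. Origin: centre of its underside, z up
- mount_rect: the rectangular specimen: a black resin block 55 (x) x 30 (y) x 20 mm high, with a bright steel section in its top face, standing loose on the bench near two round ones. Origin: centre of its underside, z up
- mount_rect_top (a point): centre of the top face of the rectangular specimen, 20 mm above the bench
- mount_large: bystander: round black resin mount, 40 mm diameter, 20 mm high, with a small bright steel section in its top face, loose on the bench; loose. Origin: centre of its underside, z up
- mount_small: bystander: round black resin mount, 29 mm diameter, 20 mm high, with a small bright steel section in its top face, loose on the bench; loose. Origin: centre of its underside, z up
- tray_empty: the one empty tray of four alike on the right of the work area: shallow, square, steel, 72 x 72 mm, rim 14 mm high, walls and floor 4 mm thick; fixed. Origin: centre of its underside, z up
- tray_a: shallow square steel tray with mount stored_a in it, 72 x 72 mm, rim 14 mm high, walls and floor 4 mm thick; fixed. Origin: centre of its underside, z up
- tray_b: shallow square steel tray with mount stored_b in it, 72 x 72 mm, rim 14 mm high, walls and floor 4 mm thick; fixed. Origin: centre of its underside, z up
- tray_c: shallow square steel tray with mount stored_c in it, 72 x 72 mm, rim 14 mm high, walls and floor 4 mm thick; fixed. Origin: centre of its underside, z up
- stored_a: bystander: round black resin mount, 29 mm diameter, 20 mm high, with a small bright steel section in its top face, in tray_a, its top 24 mm above the bench; loose. Origin: centre of its underside, z up
- stored_b: bystander: round black resin mount, 40 mm diameter, 20 mm high, with a small bright steel section in its top face, in tray_b, its top 24 mm above the bench; loose. Origin: centre of its underside, z up
- stored_c: bystander: round black resin mount, 34 mm diameter, 20 mm high, with a small bright steel section in its top face, in tray_c, its top 24 mm above the bench; loose. Origin: centre of its underside, z up
- jar: bystander: small white and amber jar with a white cap, 44 mm diameter, 55 mm high; loose. Origin: centre of its underside
- tweezers: bystander: steel tweezers lying flat, 120 mm long along their x, 6 mm high; loose. Origin: middle, underside
- weight: bystander: brass weight, 26 mm diameter, 34 mm high with a small head; loose. Origin: centre of its underside

How it is judged:
By the outcome, as a careful person would: the job done as asked, in the order asked, and still so for the second after the job is handed in, with the robot touching nothing.
It also fails if it takes over 48 s, if anything falls off the work surface, if the arm or the gripper's body presses on something with over 40 N, if the wrist force passes 120 N, or if a joint passes its speed limit or range.

## Robot

A 6-joint arm with a two-finger parallel gripper is mounted at the origin on the work surface. World frame = base frame: x ahead of the robot, y to its left, z up, the work surface at z = 0. Lengths are in m, angles in rad, forces in N, time in s.
With the tool pointing down it reaches from about 0.35 to 0.95 m from the base axis. Payload 17.4 kg.
Tool frame: the origin (TCP) lies at the very end of the fingers, on their centre line; the grasp point (between the pads) lies 19 mm behind it; z points along the fingers, x is the direction in which the jaws open and shut, and the axes are right-handed (so a half turn about z gives the same grasp; the last joint's range is limited). The gripper opens to 93 mm and grips with 3 to 60 N. Pads are 15 mm wide; open, the fingers measure 128 mm over their backs; the gripper's body (75 mm by 188 mm) begins 65 mm behind the grasp point.
Start: joints at [1.177, 0.116, 1.442, -0, 1.584, -0.038], TCP at [0.235, 0.633, 0.219] pointing down, gripper open.
Joint ranges: [-2.83, 2.83], [-0.83, 2.19], [0.07, 2.5], [-1.14, 4.28], [0.01, 3], [-2.97, 2.97]. Speed limits (rad/s): [1.89, 1.89, 2.22, 3.14, 3.14, 3.14].

## Interface

Orientations are given as a rotation vector (axis times angle).
In Python, from bench import r gives the robot as it stands.
- The arm moves only by the tool play_rows, never from a script. Its argument "deltas" is a list of rows, each an object of numbers: "tx", "ty", "tz": the shift along the world's x, y, z in m; "wx", "wy", "wz": the turn, a rotation vector about the world's x, y, z in rad; "gripper": the gripper command: -1 is fully open, 1 is shut, values between are in proportion. In form: [{"tx": .., "ty": .., "tz": .., "wx": .., "wy": .., "wz": .., "gripper": ..}, ...]. A call has 1 to 20 rows; each row shifts and turns the commanded pose from where the row before left it; what a row does not reach is not made up. A row lasts 1/12 s, in which the tool goes at most 41.7 mm and 7.16 degrees, less where a joint would pass 70% of its speed; a pose out of reach is approached as far as the arm can. A call with a gripper value outside its range is refused whole. The fingers move at their own pace and stop on an object; the grip force is fixed at half the most. Time passes only in rows, so rows that do not move let the fingers close. It gives the time, the measured TCP pose, the force and the opening at its end, in the units of the state.
- r.get_state(): the state, without advancing time (a new reading comes with each control period).
- r.capture(name): name is "side" or "top" or "wrist"; returns the picture (480x640x3 uint8, red, green, blue); there is no depth.
- r.calibration(name): a dict with "intrinsics" (3x3 intrinsics, pixels), "R" (3x3) and "t" (3): a world point X has camera coordinates R X + t. Camera axes: x right, y down, z forward; pixel columns grow to the right and rows downward; lengths in m; the calibration is good to about 2 mm. The wrist camera is an equidistant fisheye: a pixel r from the principal point sees the ray r / f radians off the axis. A picture is of the moment at which its call begins: read the wrist's pose just before it. calibration takes no time and is no camera call; for the wrist camera it gives the pose at the moment of the call.
- r.sign_off(): hands the job in, once; it reports no verdict.
Trained networks look in the newest picture that a camera, given by its name, has taken for a name from the list of things; names that differ only in an ending like _2 or _b are one class to them, and where a whole thing is asked for, a point or a joint stands for the part that bears it (a point fixed in the world has none). Each returns a list of dicts, best first, with "conf" (0 to 1); they miss things now and then, are a little off and sometimes report something else, mostly with a low value. They report only what shows in the picture. A call takes as long as a camera call.
- r.cut_out(name, camera): "region" (480x640 bool, what is visible of it).
- r.tip_of(name, camera): "centre" ([x, y, z] in m, in world coordinates, good to about 4 mm: a listed point, or the origin of a listed thing).
The state is a dict: "time": time; "qpos": joint angles; "joint_velocities": joint speeds; "effort": joint torques, N m; "tool_pos": TCP position; "orientation": TCP orientation; "contact_force": force on the tool from outside, world axes, zero at the start; "moment": the same for the moment, N m; "finger_gap": finger opening in m.
Only numpy, scipy, OpenCV 4.12 (cv2) and the standard library are available. Lean on these libraries where they do the work, as an engineer would, in place of code of your own. Each camera call takes 0.05 s, during which the arm holds its last target.

## Working session

There is one attempt and no reset: what is moved stays moved. The work goes in short steps, Python scripts to look and compute and a tool call to move; the robot and the scene stay as the last step left them, time stands still between calls to the robot, and variables do not carry over. Pictures are saved under pics/ and viewed, and the job is handed in when it is done.

Besides the shell and the picture viewer there is one more tool, called after ">>>" as a command line: name --argument value ..., lists and objects as JSON in quotes. play_rows: Moves the arm, as the interface text tells. Its arguments: {"type":"object","properties":{"deltas":{"type":"array"}},"required":["deltas"]}

```bash
mkdir -p pics; ls
python3 - <<'E'
from bench import r
import cv2
s=r.get_state();print(s)
for n in ("top","side"):
    im=r.capture(n);cv2.imwrite(f"pics/{n}0.png",im[...,::-1])
for n in ["record_button_top","mount_rect_top","mount_rect","tray_empty","tray_a","control_box","mount_large","mount_small","jar","weight","tweezers"]:
    for c in ("top",):
        print(n,c,[(d["conf"],d["centre"]) for d in r.tip_of(n,c)][:5])
print(r.calibration("top"))
print(r.get_state()["time"])
E
```

```text
pics
{'time': 0.0, 'qpos': array([ 1.17720993e+00,  1.16486954e-01,  1.44227647e+00,  5.28695701e-05,
        1.58400843e+00, -3.77875116e-02]), 'joint_velocities': array([ 0.000357  , -0.00115708,  0.00027637,  0.0005982 ,  0.00021285,
       -0.00059625]), 'effort': array([ 2.14945634e-03, -7.21245074e+01, -6.22630405e+01,  7.81031046e-02,
        2.35518889e-02, -8.25367670e-05]), 'tool_pos': array([0.2350334 , 0.6325338 , 0.21789758]), 'orientation': array([ 2.57900709e+00,  1.79293276e+00, -1.60421159e-03]), 'contact_force': array([ 0.60404986,  0.33193854, -0.31342815]), 'moment': array([0.04012639, 0.00759372, 0.0307432 ]), 'finger_gap': 0.09308186341543023}
record_button_top top [(0.33, [0.5882, -0.2425, 0.0053])]
mount_rect_top top [(0.95, [0.5552, -0.0241, 0.0185])]
mount_rect top [(0.78, [0.5534, -0.021, -0.004])]
tray_empty top [(0.93, [0.4852, -0.1363, 0.0002]), (0.53, [0.4719, -0.2502, -0.0006])]
tray_a top [(0.8, [0.6197, -0.1383, -0.0012]), (0.68, [0.5884, -0.2453, -0.0038]), (0.5, [0.6697, 0.2693, 0.0006])]
control_box top [(0.97, [0.4738, 0.3012, -0.0002])]
mount_large top [(0.7, [0.5537, -0.0199, -0.0008]), (0.69, [0.5867, 0.1244, -0.0038])]
mount_small top [(0.7, [0.4644, 0.1324, 0.0014])]
jar top [(0.79, [0.6723, 0.2709, 0.0002]), (0.33, [0.5548, -0.0205, 0.0178])]
weight top [(0.51, [0.4188, 0.0227, 0.0032])]
tweezers top [(0.73, [0.7339, 0.0048, 0.0034])]
{'intrinsics': array([[615.10150172,   0.        , 316.34771072],
       [  0.        , 615.10150172, 225.46540746],
       [  0.        ,   0.        ,   1.        ]]), 'R': array([[-1.82582108e-02, -9.99831144e-01, -2.07871060e-03],
       [-9.86560415e-01,  1.83534325e-02, -1.62362860e-01],
       [ 1.62373596e-01, -9.13681737e-04, -9.86728930e-01]]), 't': array([0.05966178, 0.55999549, 1.07061414])}
0.65
```

View pics/top0.png

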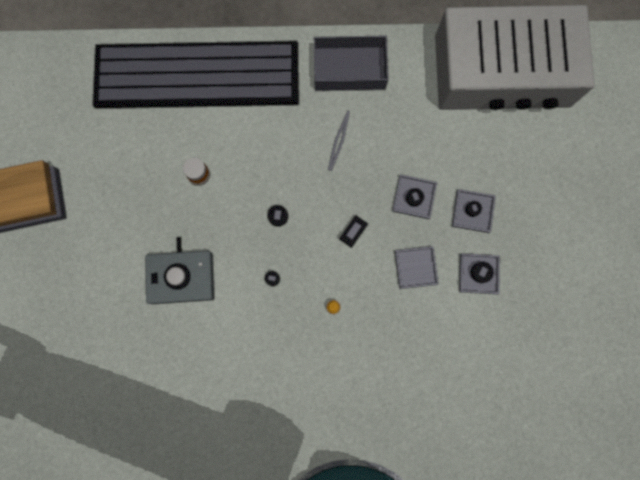

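View pics/side0.png

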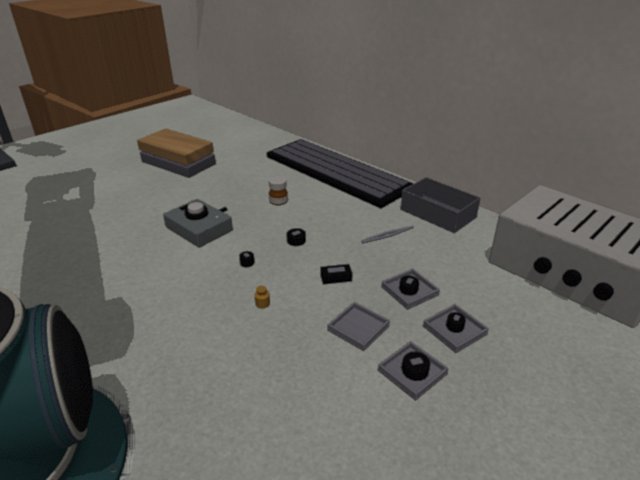

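The top view shows the button at (176,276), the rectangular specimen at (353,231) and the empty tray at (415,267). The side view agrees. Next I'll refine these positions from pixels.

```bash
cat > h.py <<'E'
from bench import r
import numpy as np,cv2
def proj(c,X):
    k=r.calibration(c);p=k["R"]@np.array(X)+k["t"];q=k["intrinsics"]@p;return q[:2]/q[2]
def back(c,uv,z):
    k=r.calibration(c);d=k["R"].T@np.linalg.solve(k["intrinsics"],[uv[0],uv[1],1]);o=-k["R"].T@k["t"]
    return o+d*(z-o[2])/d[2]
def tri(uv1,uv2):
    P=[]
    for c in("top","side"):
        k=r.calibration(c);P.append(k["intrinsics"]@np.c_[k["R"],k["t"]])
    X=cv2.triangulatePoints(P[0],P[1],np.array(uv1,float).reshape(2,1),np.array(uv2,float).reshape(2,1));return (X[:3]/X[3]).ravel()
E
python3 - <<'E'
from h import *
for n in("mount_rect","tray_empty","control_box"):
  for c in("top","side"):
    for d in r.cut_out(n,c)[:3]:
        m=d["region"].astype(np.uint8);M=cv2.moments(m,True);uv=(M["m10"]/M["m00"],M["m01"]/M["m00"])
        print(n,c,d["conf"],np.round(uv,1),m.sum(),[np.round(back(c,uv,z),4)for z in(0.007,0.02,.036)],cv2.minAreaRect(cv2.findNonZero(m)))
for n in("record_button_top","tray_empty","mount_rect_top","control_box"):
    print(n,[(d["conf"],d["centre"]) for d in r.tip_of(n,"side")])
t=cv2.imread("pics/top0.png");s=cv2.imread("pics/side0.png")
a=cv2.resize(t[235:315,130:230],(800,640))[:600];b=cv2.resize(s[190:250,150:240],(800,533))
cv2.imwrite("pics/ct.png",cv2.resize(t[235:310,130:230],(800,600)));cv2.imwrite("pics/cs.png",cv2.resize(s[190:250,160:240],(800,600)))
E
```

```text
mount_rect top 0.71 [353.3 230.7] 488 [array([ 0.5562, -0.0199,  0.007 ]), array([ 0.5542, -0.0191,  0.02  ]), array([ 0.5518, -0.0181,  0.036 ])] ((353.15380859375, 230.7692108154297), (17.19570541381836, 31.063213348388672), 33.6900634765625)
mount_rect side 0.81 [335.8 273.6] 576 [array([ 0.5588, -0.0154,  0.007 ]), array([ 0.5464, -0.0269,  0.02  ]), array([ 0.5311, -0.0411,  0.036 ])] ((335.97247314453125, 273.6689758300781), (18.602188110351562, 32.38773727416992), 85.2363510131836)
tray_empty top 0.63 [416.1 267.2] 1477 [array([ 0.4854, -0.1345,  0.007 ]), array([ 0.4842, -0.1324,  0.02  ]), array([ 0.4827, -0.1298,  0.036 ])] ((416.199951171875, 267.3999938964844), (38.74945068359375, 39.59798049926758), 81.8698959350586)
tray_empty side 0.25 [295.3 237.4] 288 [array([0.5887, 0.1262, 0.007 ]), array([0.5756, 0.1114, 0.02  ]), array([0.5595, 0.0932, 0.036 ])] ((295.0, 237.5), (17.0, 18.0), 90.0)
control_box top 0.77 [179.4 276.3] 3524 [array([0.4765, 0.3049, 0.007 ]), array([0.4754, 0.302 , 0.02  ]), array([0.4741, 0.2985, 0.036 ])] ((179.14547729492188, 270.2191162109375), (66.54666137695312, 68.71778106689453), 88.02507019042969)
control_box top 0.33 [482.2 272.1] 420 [array([ 0.4741, -0.2567,  0.007 ]), array([ 0.473 , -0.2532,  0.02  ]), array([ 0.4717, -0.2489,  0.036 ])] ((482.0, 272.0), (22.0, 22.0), 90.0)
control_box side 0.78 [198.3 221.8] 2199 [array([0.4842, 0.3189, 0.007 ]), array([0.4736, 0.2996, 0.02  ]), array([0.4604, 0.2759, 0.036 ])] ((198.7886505126953, 221.64947509765625), (46.096717834472656, 64.4744873046875), 66.03751373291016)
record_button_top [(0.43, [0.4738, 0.3033, 0.0583]), (0.2, [0.4746, -0.2542, 0.0])]
tray_empty [(0.57, [0.4851, -0.1348, -0.0019])]
mount_rect_top [(0.83, [0.5552, -0.0148, 0.0197])]
control_box [(0.98, [0.4736, 0.303, 0.0011])]
```

View pics/ct.png

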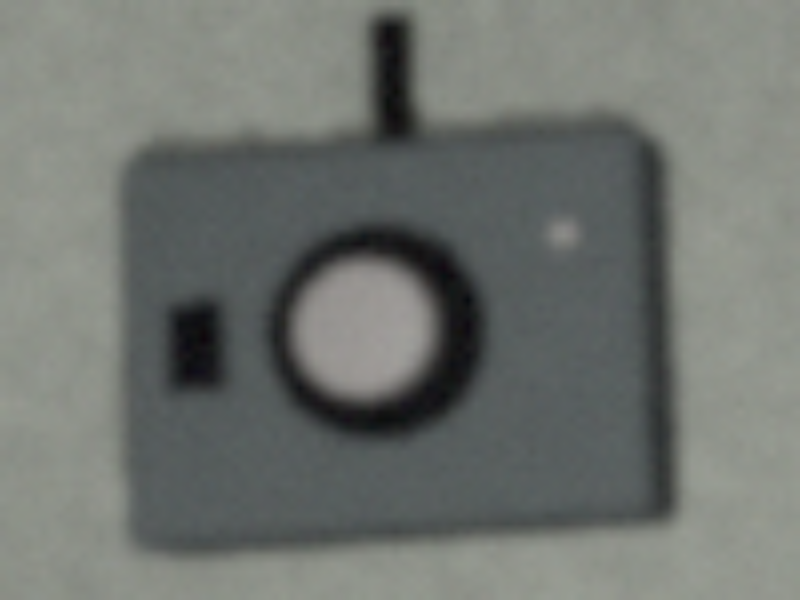

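View pics/cs.png

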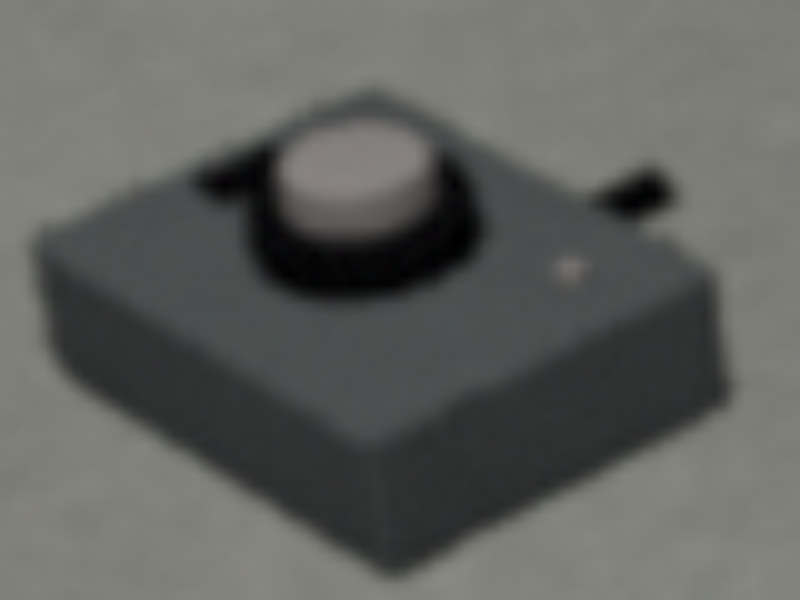

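The crops show the cap top centred at top (175.4,275.9) and side (195.5,206.0). The lever sits on the far side of the box.

Run:
```python
from h import *
X=tri((175.1,275.6),(195.2,205.7));print("btn",X, back("top",(175.1,275.6),.058))
print(tri((353.3,230.7),(335.8,273.6)))
# tray corners empty
t=cv2.imread("pics/top0.png");s=cv2.imread("pics/side0.png")
cv2.imwrite("pics/tt.png",cv2.resize(t[200:300,330:450],(720,600)));cv2.imwrite("pics/ts.png",cv2.resize(s[255:355,310:430],(720,600)))
from scipy.spatial.transform import Rotation as R
print(R.from_rotvec(r.get_state()["orientation"]).as_matrix().round(3))
```

```text
btn [0.47353941 0.30126279 0.05812737] [0.47362988 0.30124773 0.058     ]
[ 0.5552416  -0.01936859  0.01121587]
[[ 0.348  0.937  0.   ]
 [ 0.937 -0.348  0.   ]
 [ 0.     0.    -1.   ]]
```

View pics/tt.png

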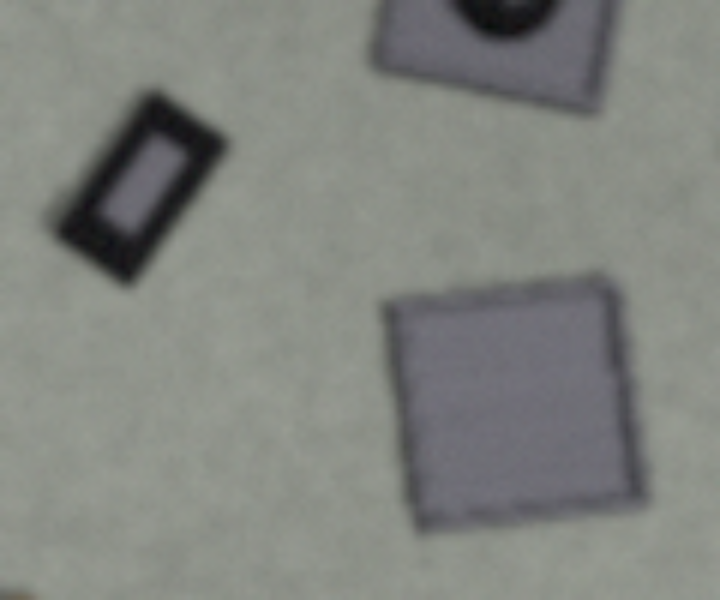

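View pics/ts.png

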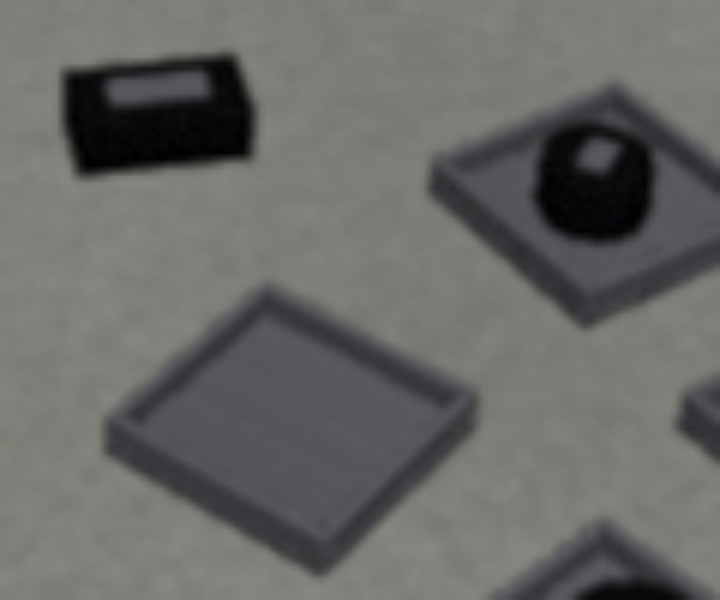

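>>> play_rows --deltas '[{"tx":0.008,"ty":-0.011,"tz":-0.004,"gripper":1},{"tx":0.0155,"ty":-0.0215,"tz":-0.0083,"gripper":1},{"tx":0.0155,"ty":-0.0215,"tz":-0.0083,"gripper":1},{"tx":0.0155,"ty":-0.0215,"tz":-0.0083,"gripper":1},{"tx":0.0155,"ty":-0.0215,"tz":-0.0083,"gripper":1},{"tx":0.0155,"ty":-0.0215,"tz":-0.0083,"gripper":1},{"tx":0.0155,"ty":-0.0215,"tz":-0.0083,"gripper":1},{"tx":0.0155,"ty":-0.0215,"tz":-0.0083,"gripper":1},{"tx":0.0155,"ty":-0.0215,"tz":-0.0083,"gripper":1},{"tx":0.0155,"ty":-0.0215,"tz":-0.0083,"gripper":1},{"tx":0.0155,"ty":-0.0215,"tz":-0.0083,"gripper":1},{"tx":0.0155,"ty":-0.0215,"tz":-0.0083,"gripper":1},{"tx":0.0155,"ty":-0.0215,"tz":-0.0083,"gripper":1},{"tx":0.0155,"ty":-0.0215,"tz":-0.0083,"gripper":1},{"tx":0.0155,"ty":-0.0215,"tz":-0.0083,"gripper":1},{"tx":0.01,"ty":-0.014,"tz":-0.006,"gripper":1},{"tx":0.004,"ty":-0.006,"tz":-0.002,"gripper":1},{"tx":0,"ty":0,"tz":0,"gripper":1},{"tx":0,"ty":0,"tz":0,"gripper":1},{"tx":0,"ty":0,"tz":0,"gripper":1}]'

```text
$.deltas[0]: bad value
```

>>> play_rows --deltas '[{"tx":0.008,"ty":-0.011,"tz":-0.004,"wx":0.0,"wy":0.0,"wz":0.0,"gripper":1.0},{"tx":0.0155,"ty":-0.0215,"tz":-0.0083,"wx":0.0,"wy":0.0,"wz":0.0,"gripper":1.0}]'

```text
time: 1.32
tool_pos: [0.2581, 0.6009, 0.2066]
orientation: [-2.577, -1.796, -0.001]
contact_force: [0.1, -0.0, -0.1]
finger_gap: 0.0841
```

>>> play_rows --deltas '[{"tx":0.0155,"ty":-0.0215,"tz":-0.0083,"wx":0,"wy":0,"wz":0,"gripper":1},{"tx":0.0155,"ty":-0.0215,"tz":-0.0083,"wx":0,"wy":0,"wz":0,"gripper":1},{"tx":0.0155,"ty":-0.0215,"tz":-0.0083,"wx":0,"wy":0,"wz":0,"gripper":1},{"tx":0.0155,"ty":-0.0215,"tz":-0.0083,"wx":0,"wy":0,"wz":0,"gripper":1},{"tx":0.0155,"ty":-0.0215,"tz":-0.0083,"wx":0,"wy":0,"wz":0,"gripper":1},{"tx":0.0155,"ty":-0.0215,"tz":-0.0083,"wx":0,"wy":0,"wz":0,"gripper":1},{"tx":0.0155,"ty":-0.0215,"tz":-0.0083,"wx":0,"wy":0,"wz":0,"gripper":1},{"tx":0.0155,"ty":-0.0215,"tz":-0.0083,"wx":0,"wy":0,"wz":0,"gripper":1},{"tx":0.0155,"ty":-0.0215,"tz":-0.0083,"wx":0,"wy":0,"wz":0,"gripper":1},{"tx":0.0155,"ty":-0.0215,"tz":-0.0083,"wx":0,"wy":0,"wz":0,"gripper":1},{"tx":0.0155,"ty":-0.0215,"tz":-0.0083,"wx":0,"wy":0,"wz":0,"gripper":1},{"tx":0.0155,"ty":-0.0215,"tz":-0.0083,"wx":0,"wy":0,"wz":0,"gripper":1},{"tx":0.0155,"ty":-0.0215,"tz":-0.0083,"wx":0,"wy":0,"wz":0,"gripper":1},{"tx":0.009,"ty":-0.013,"tz":-0.006,"wx":0,"wy":0,"wz":0,"gripper":1},{"tx":0.0045,"ty":-0.0065,"tz":-0.003,"wx":0,"wy":0,"wz":0,"gripper":1},{"tx":0,"ty":0,"tz":0,"wx":0,"wy":0,"wz":0,"gripper":1},{"tx":0,"ty":0,"tz":0,"wx":0,"wy":0,"wz":0,"gripper":1},{"tx":0,"ty":0,"tz":0,"wx":0,"wy":0,"wz":0,"gripper":1}]'

```text
time: 2.82
tool_pos: [0.4733, 0.3019, 0.0899]
orientation: [-2.579, -1.794, -0.001]
contact_force: [-0.0, 0.4, 0.3]
finger_gap: 0.0004
```

Run:
```python
from h import *
s=r.get_state();print(s["time"],s["tool_pos"],s["finger_gap"],s["contact_force"])
im=r.capture("side")[...,::-1];cv2.imwrite("pics/s1.png",cv2.resize(im[120:260,120:300],(771,600)))
im=r.capture("wrist")[...,::-1];cv2.imwrite("pics/w1.png",im)
```

```text
2.8167 [0.47331202 0.30189544 0.08988484] 0.0004317233515972092 [-0.02976824  0.39089297  0.26213957]
```

View pics/s1.png

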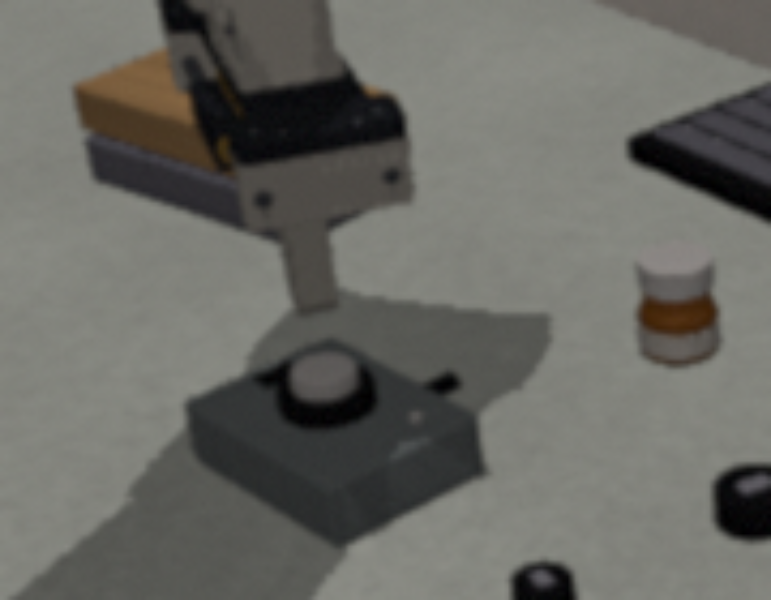

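View pics/w1.png

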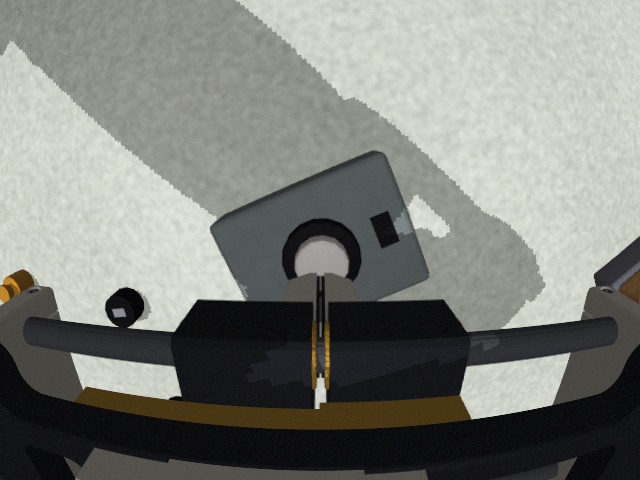

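The side view shows the closed fingers above the white cap, and the wrist view shows them centred on it laterally. Now I'll lower them in small steps.

>>> play_rows --deltas '[{"tx":0,"ty":0,"tz":-0.01,"wx":0,"wy":0,"wz":0,"gripper":1},{"tx":0,"ty":0,"tz":-0.01,"wx":0,"wy":0,"wz":0,"gripper":1},{"tx":0,"ty":0,"tz":-0.008,"wx":0,"wy":0,"wz":0,"gripper":1},{"tx":0,"ty":0,"tz":-0.003,"wx":0,"wy":0,"wz":0,"gripper":1},{"tx":0,"ty":0,"tz":-0.002,"wx":0,"wy":0,"wz":0,"gripper":1},{"tx":0,"ty":0,"tz":-0.001,"wx":0,"wy":0,"wz":0,"gripper":1},{"tx":0,"ty":0,"tz":0,"wx":0,"wy":0,"wz":0,"gripper":1},{"tx":0,"ty":0,"tz":0,"wx":0,"wy":0,"wz":0,"gripper":1}]'

```text
time: 3.58
tool_pos: [0.4738, 0.3013, 0.0558]
orientation: [2.579, 1.793, 0.0]
contact_force: [-1.9, -0.2, 3.9]
finger_gap: 0.0003
```

>>> play_rows --deltas '[{"tx":0,"ty":0,"tz":-0.001,"wx":0,"wy":0,"wz":0,"gripper":1},{"tx":0,"ty":0,"tz":-0.001,"wx":0,"wy":0,"wz":0,"gripper":1},{"tx":0,"ty":0,"tz":0,"wx":0,"wy":0,"wz":0,"gripper":1},{"tx":0,"ty":0,"tz":0,"wx":0,"wy":0,"wz":0,"gripper":1}]'

```text
time: 3.92
tool_pos: [0.4738, 0.3013, 0.0537]
orientation: [2.58, 1.793, 0.001]
contact_force: [0.1, -0.3, 4.3]
finger_gap: 0.0003
```

>>> play_rows --deltas '[{"tx":0,"ty":0,"tz":-0.001,"wx":0,"wy":0,"wz":0,"gripper":1},{"tx":0,"ty":0,"tz":0,"wx":0,"wy":0,"wz":0,"gripper":1},{"tx":0,"ty":0,"tz":0,"wx":0,"wy":0,"wz":0,"gripper":1}]'

```text
time: 4.17
tool_pos: [0.4738, 0.3013, 0.0526]
orientation: [2.579, 1.793, 0.001]
contact_force: [0.8, -0.2, 4.8]
finger_gap: 0.0003
```

>>> play_rows --deltas '[{"tx":0,"ty":0,"tz":-0.001,"wx":0,"wy":0,"wz":0,"gripper":1},{"tx":0,"ty":0,"tz":0,"wx":0,"wy":0,"wz":0,"gripper":1},{"tx":0,"ty":0,"tz":0,"wx":0,"wy":0,"wz":0,"gripper":1}]'

```text
time: 4.42
tool_pos: [0.4739, 0.3013, 0.0522]
orientation: [2.579, 1.793, 0.001]
contact_force: [-2.6, -1.4, 11.6]
finger_gap: 0.0004
```

The force jump at z=0.0522 means the button has bottomed out, 5.8 mm below its rest height. I'll release it and move over towards the specimen.

>>> play_rows --deltas '[{"tx":0,"ty":0,"tz":0.005,"wx":0,"wy":0,"wz":0,"gripper":1},{"tx":0,"ty":0,"tz":0.01,"wx":0,"wy":0,"wz":0,"gripper":1},{"tx":0,"ty":0,"tz":0.02,"wx":0,"wy":0,"wz":0,"gripper":1},{"tx":0,"ty":0,"tz":0.02,"wx":0,"wy":0,"wz":0,"gripper":1},{"tx":0,"ty":0,"tz":0.015,"wx":0,"wy":0,"wz":0,"gripper":1},{"tx":0.003,"ty":-0.012,"tz":0,"wx":0,"wy":0,"wz":0,"gripper":1},{"tx":0.006,"ty":-0.024,"tz":0,"wx":0,"wy":0,"wz":0,"gripper":1},{"tx":0.006,"ty":-0.024,"tz":0,"wx":0,"wy":0,"wz":0,"gripper":1},{"tx":0.006,"ty":-0.024,"tz":0,"wx":0,"wy":0,"wz":0,"gripper":1},{"tx":0.006,"ty":-0.024,"tz":0,"wx":0,"wy":0,"wz":0,"gripper":1},{"tx":0.006,"ty":-0.024,"tz":0,"wx":0,"wy":0,"wz":0,"gripper":1},{"tx":0.006,"ty":-0.024,"tz":0,"wx":0,"wy":0,"wz":0,"gripper":1},{"tx":0.006,"ty":-0.024,"tz":0,"wx":0,"wy":0,"wz":0,"gripper":1},{"tx":0.006,"ty":-0.024,"tz":0,"wx":0,"wy":0,"wz":0,"gripper":1},{"tx":0.006,"ty":-0.024,"tz":0,"wx":0,"wy":0,"wz":0,"gripper":1},{"tx":0.006,"ty":-0.024,"tz":0,"wx":0,"wy":0,"wz":0,"gripper":1},{"tx":0.006,"ty":-0.024,"tz":0,"wx":0,"wy":0,"wz":0,"gripper":1},{"tx":0.006,"ty":-0.024,"tz":0,"wx":0,"wy":0,"wz":0,"gripper":1},{"tx":0.004,"ty":-0.014,"tz":0,"wx":0,"wy":0,"wz":0,"gripper":1},{"tx":0.001,"ty":-0.007,"tz":0,"wx":0,"wy":0,"wz":0,"gripper":1}]'

```text
time: 6.08
tool_pos: [0.5536, -0.0217, 0.1208]
orientation: [-2.581, -1.791, 0.001]
contact_force: [0.2, 0.4, -0.7]
finger_gap: 0.0005
```

Run:
```python
from h import *
for i in range(3): s=r.get_state(); im=r.capture("wrist")[...,::-1]
s=r.get_state();print(s["time"],s["tool_pos"],s["contact_force"])
k=r.calibration("wrist");print(k)
im=r.capture("wrist")[...,::-1];cv2.imwrite("pics/w2.png",im)
im=r.capture("side")[...,::-1];cv2.imwrite("pics/s2.png",im)
print(r.tip_of("mount_rect_top","wrist")[:2],r.tip_of("mount_rect_top","side")[:2])
```

```text
6.2333 [ 0.55335753 -0.01962338  0.12109394] [-0.53679522  1.11076302 -0.71038404]
{'intrinsics': array([[371.64829954,   0.        , 320.13239518],
       [  0.        , 371.64829954, 236.22834574],
       [  0.        ,   0.        ,   1.        ]]), 'R': array([[ 3.48803632e-01,  9.37195822e-01,  1.32902431e-04],
       [ 9.05200208e-01, -3.36932301e-01,  2.59015846e-01],
       [ 2.42793347e-01, -9.02253645e-02, -9.65873063e-01]]), 't': array([-0.17571746, -0.51283027,  0.16056282])}
[{'centre': [0.5557, -0.0231, 0.0226], 'conf': 0.69}] [{'centre': [0.5578, -0.0144, 0.0212], 'conf': 0.56}]
```

View pics/w2.png

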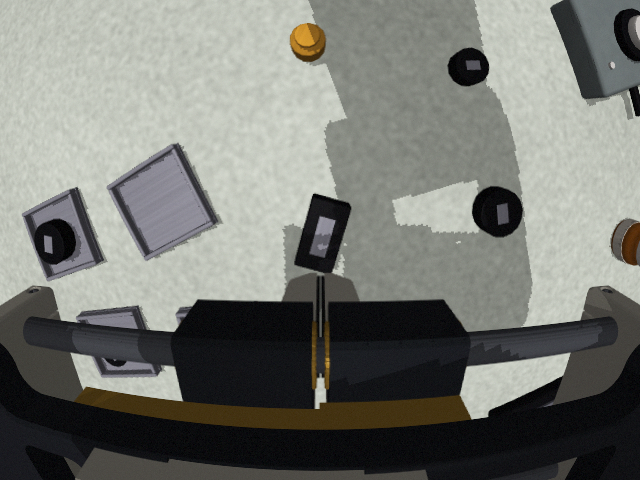

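View pics/s2.png

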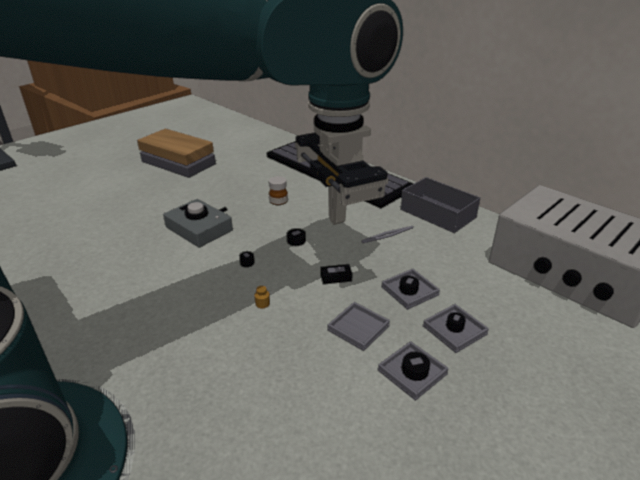

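The wrist view shows the steel section centred at about (322,233) and the empty tray at about (163,203). The button is back up.

```bash
cat >> h.py <<'E'
def wback(k,uv,z):
    K=k["intrinsics"];d=np.array([uv[0]-K[0,2],uv[1]-K[1,2]]);a=np.hypot(*d);th=a/K[0,0]
    v=np.array([*(d/a*np.sin(th)),np.cos(th)]);w=k["R"].T@v;o=-k["R"].T@k["t"]
    return o+w*(z-o[2])/w[2]
E
python3 - <<'E'
from h import *
k=r.calibration("wrist")
print("steel w",wback(k,(322,233),.02),"tray w",np.mean([wback(k,p,.014) for p in((108,186),(179,145),(217,220),(147,258))],0))
print("steel top",back("top",(354,230.3),.02),"steel side",back("side",(336.3,269.4),.02),"tri",tri((354,230.3),(336.3,269.4)))
print("tray top",back("top",(415.6,266.8),.014),"tray side",np.mean([back("side",p,.014)for p in((354.5,302.5),(389,320.5),(363,347),(327.7,325.5))],0))
im=cv2.imread("pics/w2.png");cv2.imwrite("pics/w2c.png",cv2.resize(im[170:290,270:390],(600,600)))
E
```

```text
steel w [ 0.55231398 -0.01572689  0.02      ] tray w [ 0.48568937 -0.12848853  0.014     ]
steel top [ 0.55486372 -0.02035783  0.02      ] steel side [ 0.55608714 -0.01900231  0.02      ] tri [ 0.55465738 -0.02028193  0.02143969]
tray top [ 0.48549294 -0.13251802  0.014     ] tray side [ 0.48343022 -0.13631415  0.014     ]
```

View pics/w2c.png

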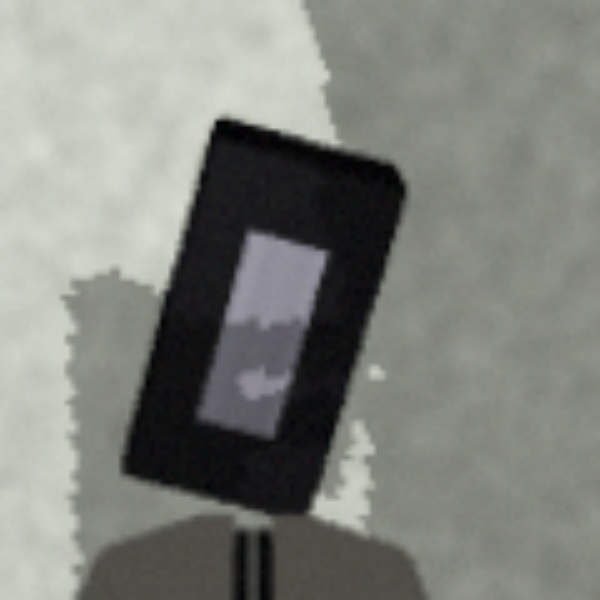

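>>> play_rows --deltas '[{"tx":0.001,"ty":0,"tz":-0.01,"wx":0,"wy":0,"wz":0,"gripper":1},{"tx":0,"ty":0,"tz":-0.015,"wx":0,"wy":0,"wz":0,"gripper":1},{"tx":0,"ty":0,"tz":-0.015,"wx":0,"wy":0,"wz":0,"gripper":1},{"tx":0,"ty":0,"tz":-0.015,"wx":0,"wy":0,"wz":0,"gripper":1},{"tx":0,"ty":0,"tz":-0.013,"wx":0,"wy":0,"wz":0,"gripper":1},{"tx":0,"ty":0,"tz":-0.009,"wx":0,"wy":0,"wz":0,"gripper":1},{"tx":0,"ty":0,"tz":-0.004,"wx":0,"wy":0,"wz":0,"gripper":1},{"tx":0,"ty":0,"tz":0,"wx":0,"wy":0,"wz":0,"gripper":1},{"tx":0,"ty":0,"tz":0,"wx":0,"wy":0,"wz":0,"gripper":1}]'

```text
time: 7.18
tool_pos: [0.5548, -0.0198, 0.0408]
orientation: [2.579, 1.793, 0.0]
contact_force: [0.5, -0.3, 0.3]
finger_gap: 0.0002
```

Run:
```python
from h import *
s=r.get_state();print(s["time"],s["tool_pos"],s["contact_force"])
k=r.calibration("wrist")
a=r.capture("wrist")[...,::-1];b=r.capture("side")[...,::-1]
cv2.imwrite("pics/c3.png",np.hstack([cv2.resize(a[150:330,230:410],(400,400)),cv2.resize(b[200:300,290:390],(400,400))]))
print("k",{x:k[x].tolist() for x in("R","t")})
print("proj tcp side",proj("side",s["tool_pos"]),"floor pt",proj("side",[*s["tool_pos"][:2],.02]))
```

```text
7.1833 [ 0.55484912 -0.01975242  0.04077414] [ 0.54279876 -0.31459061  0.2972659 ]
k {'R': [[0.34811773947881264, 0.9374508023212096, 0.0001807968012553525], [0.9051970292226443, -0.3361906011211663, 0.2599888805397054], [0.24378756684183464, -0.09034308465571995, -0.9656115933998664]], 't': [-0.17576778754101943, -0.4934429197516535, 0.08206126520729413]}
proj tcp side [336.27798162 260.5639591 ] floor pt [336.13131065 269.87074942]
```

View pics/c3.png

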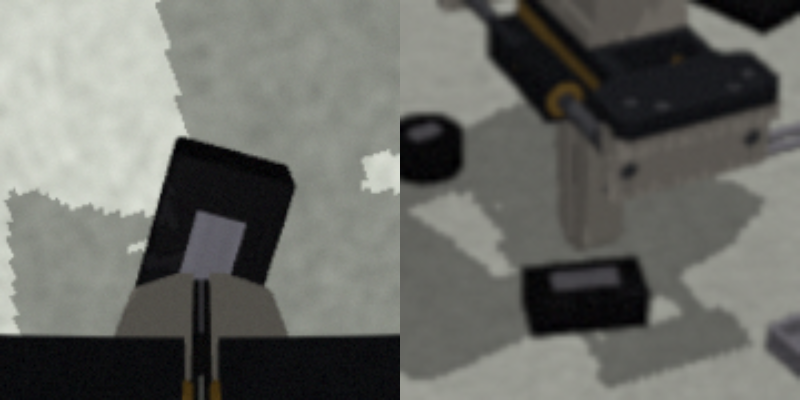

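Both views show the tip centred over the steel section, about 2 cm above it and clear of it. Now the hold.

>>> play_rows --deltas '[{"tx":0,"ty":0,"tz":0,"wx":0,"wy":0,"wz":0,"gripper":1},{"tx":0,"ty":0,"tz":0,"wx":0,"wy":0,"wz":0,"gripper":1},{"tx":0,"ty":0,"tz":0,"wx":0,"wy":0,"wz":0,"gripper":1},{"tx":0,"ty":0,"tz":0,"wx":0,"wy":0,"wz":0,"gripper":1},{"tx":0,"ty":0,"tz":0,"wx":0,"wy":0,"wz":0,"gripper":1},{"tx":0,"ty":0,"tz":0,"wx":0,"wy":0,"wz":0,"gripper":1},{"tx":0,"ty":0,"tz":0,"wx":0,"wy":0,"wz":0,"gripper":1},{"tx":0,"ty":0,"tz":0,"wx":0,"wy":0,"wz":0,"gripper":1},{"tx":0,"ty":0,"tz":0,"wx":0,"wy":0,"wz":0,"gripper":1},{"tx":0,"ty":0,"tz":0,"wx":0,"wy":0,"wz":0,"gripper":1},{"tx":0,"ty":0,"tz":0,"wx":0,"wy":0,"wz":0,"gripper":1},{"tx":0,"ty":0,"tz":0,"wx":0,"wy":0,"wz":0,"gripper":1},{"tx":0,"ty":0,"tz":0,"wx":0,"wy":0,"wz":0,"gripper":1},{"tx":0,"ty":0,"tz":0,"wx":0,"wy":0,"wz":0,"gripper":1},{"tx":0,"ty":0,"tz":0,"wx":0,"wy":0,"wz":0,"gripper":1},{"tx":0,"ty":0,"tz":0,"wx":0,"wy":0,"wz":0,"gripper":1},{"tx":0,"ty":0,"tz":0,"wx":0,"wy":0,"wz":0,"gripper":1},{"tx":0,"ty":0,"tz":0,"wx":0,"wy":0,"wz":0,"gripper":1}]'

```text
time: 8.78
tool_pos: [0.5546, -0.0198, 0.0404]
orientation: [-2.579, -1.793, 0.0]
contact_force: [-0.4, -0.4, -0.9]
finger_gap: 0.0003
```

>>> play_rows --deltas '[{"tx":0,"ty":0,"tz":0,"wx":0,"wy":0,"wz":0,"gripper":1},{"tx":0,"ty":0,"tz":0,"wx":0,"wy":0,"wz":0,"gripper":1},{"tx":0,"ty":0,"tz":0,"wx":0,"wy":0,"wz":0,"gripper":1},{"tx":0,"ty":0,"tz":0,"wx":0,"wy":0,"wz":0,"gripper":1},{"tx":0,"ty":0,"tz":0,"wx":0,"wy":0,"wz":0,"gripper":1},{"tx":0,"ty":0,"tz":0,"wx":0,"wy":0,"wz":0,"gripper":1},{"tx":0,"ty":0,"tz":0,"wx":0,"wy":0,"wz":0,"gripper":1},{"tx":0,"ty":0,"tz":0,"wx":0,"wy":0,"wz":0,"gripper":1},{"tx":0,"ty":0,"tz":0,"wx":0,"wy":0,"wz":0,"gripper":1},{"tx":0,"ty":0,"tz":0,"wx":0,"wy":0,"wz":0,"gripper":1},{"tx":0,"ty":0,"tz":0,"wx":0,"wy":0,"wz":0,"gripper":1},{"tx":0,"ty":0,"tz":0,"wx":0,"wy":0,"wz":0,"gripper":1},{"tx":0,"ty":0,"tz":0,"wx":0,"wy":0,"wz":0,"gripper":1},{"tx":0,"ty":0,"tz":0,"wx":0,"wy":0,"wz":0,"gripper":1}]'

```text
time: 9.95
tool_pos: [0.5546, -0.0198, 0.0404]
orientation: [-2.58, -1.793, 0.0]
contact_force: [-0.0, 0.6, -0.3]
finger_gap: 0.0003
```

The hold lasted about 2.8 s. Next I'll raise the arm, cross to the tray and come down to z≈0.045 for a check.

>>> play_rows --deltas '[{"tx":0,"ty":0,"tz":0.01,"wx":0,"wy":0,"wz":0,"gripper":1},{"tx":0,"ty":0,"tz":0.02,"wx":0,"wy":0,"wz":0,"gripper":1},{"tx":0,"ty":0,"tz":0.02,"wx":0,"wy":0,"wz":0,"gripper":1},{"tx":-0.006,"ty":-0.01,"tz":0,"wx":0,"wy":0,"wz":0,"gripper":1},{"tx":-0.0116,"ty":-0.019,"tz":0,"wx":0,"wy":0,"wz":0,"gripper":1},{"tx":-0.0116,"ty":-0.019,"tz":0,"wx":0,"wy":0,"wz":0,"gripper":1},{"tx":-0.0116,"ty":-0.019,"tz":0,"wx":0,"wy":0,"wz":0,"gripper":1},{"tx":-0.0116,"ty":-0.019,"tz":0,"wx":0,"wy":0,"wz":0,"gripper":1},{"tx":-0.0116,"ty":-0.019,"tz":0,"wx":0,"wy":0,"wz":0,"gripper":1},{"tx":-0.0056,"ty":-0.0092,"tz":0,"wx":0,"wy":0,"wz":0,"gripper":1},{"tx":0,"ty":0,"tz":-0.01,"wx":0,"wy":0,"wz":0,"gripper":1},{"tx":0,"ty":0,"tz":-0.015,"wx":0,"wy":0,"wz":0,"gripper":1},{"tx":0,"ty":0,"tz":-0.013,"wx":0,"wy":0,"wz":0,"gripper":1},{"tx":0,"ty":0,"tz":-0.007,"wx":0,"wy":0,"wz":0,"gripper":1},{"tx":0,"ty":0,"tz":0,"wx":0,"wy":0,"wz":0,"gripper":1},{"tx":0,"ty":0,"tz":0,"wx":0,"wy":0,"wz":0,"gripper":1}]'

```text
time: 11.28
tool_pos: [0.4851, -0.1335, 0.0451]
orientation: [-2.578, -1.794, 0.001]
contact_force: [-1.3, 0.2, 1.6]
finger_gap: 0.0008
```

Run:
```python
from h import *
s=r.get_state();print(s["time"],s["tool_pos"],s["contact_force"])
a=r.capture("wrist")[...,::-1];b=r.capture("side")[...,::-1]
b=b.copy();p=proj("side",[*s["tool_pos"][:2],.004]);print(p)
cv2.circle(b,(int(round(p[0])),int(round(p[1]))),1,(0,0,255),-1)
cv2.imwrite("pics/c4.png",np.hstack([cv2.resize(a[130:330,220:420],(400,400)),cv2.resize(b[260:380,300:420],(400,400))]))
t=r.capture("top")[...,::-1];cv2.imwrite("pics/t4.png",t)
```

```text
11.2833 [ 0.48509525 -0.13350417  0.04509089] [-1.276947    0.21115101  1.6058416 ]
[357.65297741 326.51940904]
```

View pics/c4.png

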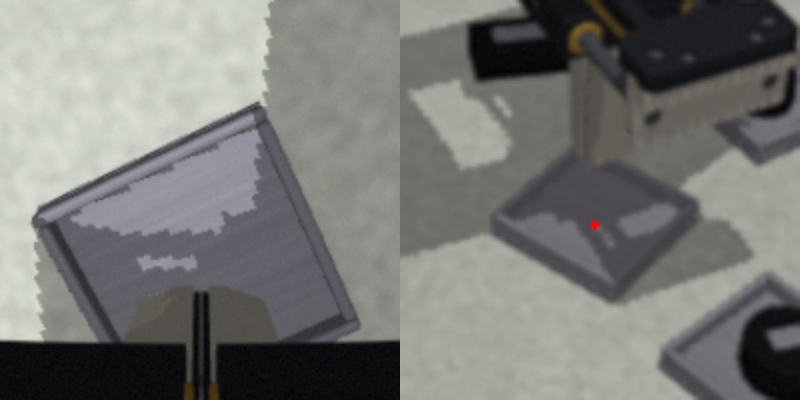

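View pics/t4.png

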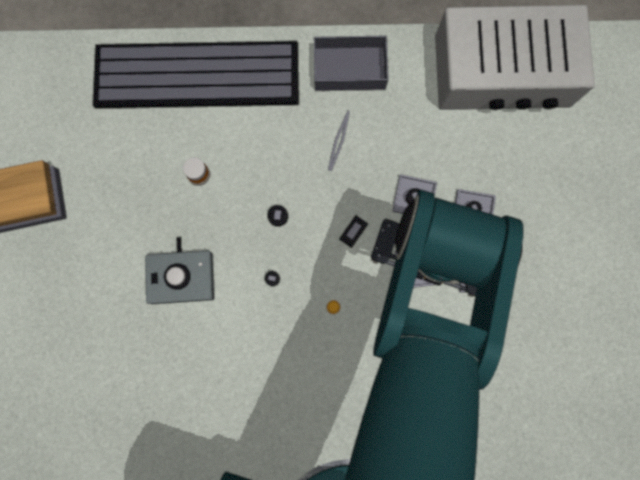

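The side view puts the red mark (my tip projected onto the tray floor) at the tray centre, and the top view shows everything else where it was. I'll lower to about z=0.027 and hold.

>>> play_rows --deltas '[{"tx":0,"ty":0,"tz":-0.007,"wx":0,"wy":0,"wz":0,"gripper":1},{"tx":0,"ty":0,"tz":-0.007,"wx":0,"wy":0,"wz":0,"gripper":1},{"tx":0,"ty":0,"tz":-0.004,"wx":0,"wy":0,"wz":0,"gripper":1},{"tx":0,"ty":0,"tz":0,"wx":0,"wy":0,"wz":0,"gripper":1},{"tx":0,"ty":0,"tz":0,"wx":0,"wy":0,"wz":0,"gripper":1},{"tx":0,"ty":0,"tz":0,"wx":0,"wy":0,"wz":0,"gripper":1},{"tx":0,"ty":0,"tz":0,"wx":0,"wy":0,"wz":0,"gripper":1},{"tx":0,"ty":0,"tz":0,"wx":0,"wy":0,"wz":0,"gripper":1},{"tx":0,"ty":0,"tz":0,"wx":0,"wy":0,"wz":0,"gripper":1},{"tx":0,"ty":0,"tz":0,"wx":0,"wy":0,"wz":0,"gripper":1},{"tx":0,"ty":0,"tz":0,"wx":0,"wy":0,"wz":0,"gripper":1},{"tx":0,"ty":0,"tz":0,"wx":0,"wy":0,"wz":0,"gripper":1},{"tx":0,"ty":0,"tz":0,"wx":0,"wy":0,"wz":0,"gripper":1},{"tx":0,"ty":0,"tz":0,"wx":0,"wy":0,"wz":0,"gripper":1},{"tx":0,"ty":0,"tz":0,"wx":0,"wy":0,"wz":0,"gripper":1},{"tx":0,"ty":0,"tz":0,"wx":0,"wy":0,"wz":0,"gripper":1},{"tx":0,"ty":0,"tz":0,"wx":0,"wy":0,"wz":0,"gripper":1},{"tx":0,"ty":0,"tz":0,"wx":0,"wy":0,"wz":0,"gripper":1},{"tx":0,"ty":0,"tz":0,"wx":0,"wy":0,"wz":0,"gripper":1},{"tx":0,"ty":0,"tz":0,"wx":0,"wy":0,"wz":0,"gripper":1}]'

```text
time: 13.1
tool_pos: [0.485, -0.134, 0.0275]
orientation: [2.579, 1.793, 0.0]
contact_force: [-0.0, 0.7, -0.8]
finger_gap: 0.0006
```

>>> play_rows --deltas '[{"tx":0,"ty":0,"tz":0,"wx":0,"wy":0,"wz":0,"gripper":1},{"tx":0,"ty":0,"tz":0,"wx":0,"wy":0,"wz":0,"gripper":1},{"tx":0,"ty":0,"tz":0,"wx":0,"wy":0,"wz":0,"gripper":1},{"tx":0,"ty":0,"tz":0,"wx":0,"wy":0,"wz":0,"gripper":1},{"tx":0,"ty":0,"tz":0,"wx":0,"wy":0,"wz":0,"gripper":1},{"tx":0,"ty":0,"tz":0,"wx":0,"wy":0,"wz":0,"gripper":1},{"tx":0,"ty":0,"tz":0,"wx":0,"wy":0,"wz":0,"gripper":1},{"tx":0,"ty":0,"tz":0,"wx":0,"wy":0,"wz":0,"gripper":1},{"tx":0,"ty":0,"tz":0,"wx":0,"wy":0,"wz":0,"gripper":1},{"tx":0,"ty":0,"tz":0,"wx":0,"wy":0,"wz":0,"gripper":1},{"tx":0,"ty":0,"tz":0,"wx":0,"wy":0,"wz":0,"gripper":1},{"tx":0,"ty":0,"tz":0,"wx":0,"wy":0,"wz":0,"gripper":1}]'

```text
time: 14.1
tool_pos: [0.485, -0.1339, 0.0274]
orientation: [-2.579, -1.793, 0.0]
contact_force: [-0.0, -0.1, -0.3]
finger_gap: 0.0002
```

Run:
```python
from h import *
s=r.get_state();print(s["time"],s["tool_pos"],s["contact_force"])
b=r.capture("side")[...,::-1];cv2.imwrite("pics/s5.png",b)
```

```text
14.1 [ 0.48504947 -0.13394593  0.02744647] [-0.00590662 -0.1270019  -0.32110138]
```

View pics/s5.png

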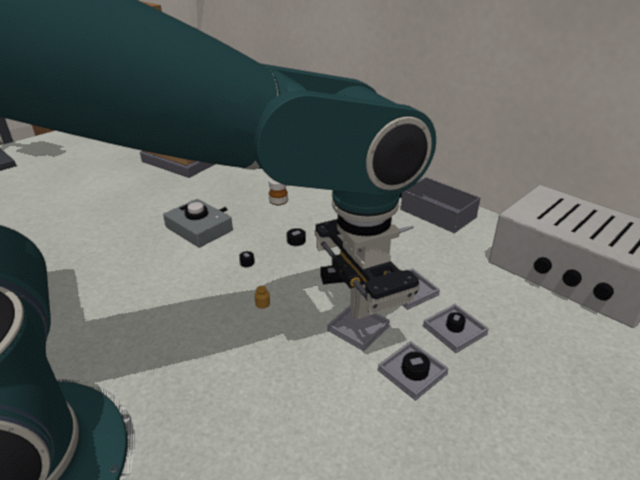

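The side view shows the fingertips over the middle of the empty tray near (358,318), with nothing touched. I'm handing in.

```bash
python3 -c "
from bench import r
print(r.sign_off())"
```

```text
the job is handed in; nothing more can be done
None
```

The job is done as asked and handed in at about 14 s, with the fingers still pointing at the empty tray.

- **Record button:** I pressed it with the closed fingers until it bottomed out. The tip went about 5.8 mm below the cap's rest height, and the force jumped from 4.8 to 11.6 N. I then let go, and later pictures show the cap back up.
- **Rectangular specimen:** I pointed at its middle from z ≈ 0.040, about 2 cm above the top face, and held still for about 2.8 s.
- **Empty tray:** I finished at (0.485, -0.134, 0.027), which is about 23 mm above the tray floor and 13 mm above its rim. "Two centimetres above" could mean the floor or the rim, so I stayed close to the floor reading.

**Last checks:** contact force was near zero, and the last side view shows nothing the gripper touched. The specimens and other loose things I could see had not moved. The arm blocked parts of the view, including most of the rectangular specimen and part of the tray area.

**Disagreements:** position estimates from the different cameras and networks differed by up to about 9 mm in y for the specimen and 8 mm for the tray. I used values near the middle of these. One mid-move force reading of 1.6 N came with the fingers clear of everything, and it settled to near zero.

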